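Snap the plant-feed box shut

ROBOT

A 6-joint arm with a two-finger parallel gripper is mounted at the origin on the work surface. World frame = base frame: x ahead of the robot, y to its left, z up, the work surface at z = 0. Lengths are in mm, angles in degrees, forces in N, time in s.
With the tool pointing down it reaches from about 300 to 850 mm from the base axis. Payload 4.2 kg.
Tool frame: the origin (TCP) lies midway between the tips of the shut fingers; the grasp point (between the pads) lies 19 mm behind it (env.grip_point_offset is the distance from the TCP to the grasp point, in mm); z points along the fingers, x is the direction in which the jaws open and shut, and the axes are right-handed (so a half turn about z gives the same grasp; the last joint's range is limited). The gripper opens to 91 mm and grips with 3 to 60 N. Pads are 32 mm wide; open, the fingers measure 118 mm over their backs; the gripper's body (76 mm by 178 mm) begins 60 mm behind the grasp point.
Start: joints at [-71.505, 18.312, 89.639, -0, 72.044, -1.146], TCP at [193.276, -541.56, 213.976] pointing down, gripper open.
Joint ranges: [-177.97, 177.97], [-48.28, 115.42], [12.27, 149.76], [-77.06, 257.06], [2.81, 150.46], [-146.56, 146.56]. Speed limits (degrees/s): [147.25, 147.25, 180, 180, 180, 180].

INTERFACE

Orientations are given as [roll, pitch, yaw] about the fixed x, y, z axes, in that order (R = Rz(yaw) Ry(pitch) Rx(roll)).
In Python, from workcell import env gives the robot as it stands.
- The arm moves only by the shell command python3 -m pendant 'ROWS' [FORCE]. ROWS is JSON, a list of rows, each an object with "xyz": the shift along the tool's x, y, z in m, a list of three; "roll": the turn about the tool's z in degrees; "jaw": the closure, from 0 (fully open) to 1 (shut). A call has exactly 8 rows; each row is the pose to reach, as a shift and turn from the pose commanded when the call began, along the tool's axes at that moment; what a row does not reach only later rows make up. A row lasts 1/8 s, in which the tool goes at most 62.5 mm and 10.7 degrees, less where a joint would pass 70% of its speed; a pose out of reach is approached as far as the arm can. A call with a gripper value outside its range is refused whole. The fingers move at their own pace and stop on an object; FORCE is the grip in N (left out, the last holds). Time passes only in rows, so rows that repeat a pose let the fingers close, or fill a call up. It gives the time, the measured TCP pose, the force and the opening at its end, in the units of the state.
- env.state(): the state, without advancing time (a new reading comes with each control period).
- env.grab_frame(name): name is "side" or "top"; returns (picture, depth): 400x640x3 uint8, blue, green, red; 400x640 float32, mm along the optical axis (not along the pixel's ray), 0 where there is no reading.
- env.camera_params(name): a dict with "camera_matrix" (3x3 intrinsics, pixels), "D" ([k1, k2, p1, p2, k3] as OpenCV has them; the pictures are not rectified), "cam_to_world" (4x4, takes a point from camera to world coordinates). Camera axes: x right, y up, looking along -z (the intrinsics and any distortion apply to the point x, -y, -z); pixel columns grow to the right and rows downward; lengths in mm; the calibration is good to about 2 mm. A picture is of the moment at which its call begins. camera_params takes no time and is no camera call.
- env.job_done(): hands the job in, once; it reports no verdict.
The state is a dict: "time_s": time; "qpos": joint angles; "qvel": joint speeds; "effort": joint torques, N m; "ee_pos": TCP position; "ee_rot": TCP orientation; "force": force on the tool from outside, world axes, zero at the start; "torque": the same for the moment, N m; "gripper_width": finger opening in mm.
Only numpy, scipy, OpenCV 4.12 (cv2) and the standard library are available. Lean on these libraries where they do the work, as an engineer would, in place of code of your own. Each camera call takes 0.05 s, during which the arm holds its last target. There are 200 camera calls.

TASK

The lid of the larger of the two white-lidded boxes, the plant-feed box, has been laid on but not yet snapped down all round. Press its rim down on each side in turn until all four edges have clicked shut, without lifting, tipping or shoving the box or disturbing the other things on the table, then draw the hand back clear.

Things in the scene. Friction and masses are not known exactly. Their poses are not given: they have to be found in the camera images.
- feed_box: Plant-feed box, grey plastic with a white lid: 150 (its x) x 200 (its y) x 79 mm, loose, about 0.8 kg. Origin: centre of its underside. The lid's flat middle (99 x 149 mm, top at 76 mm) and its four 25 mm corners (top at 79 mm) are fixed, already down. Between the corners each side is a hinged edge 25 mm wide, raised until snapped, with a 5 mm wide rim along its outside.
- edge_front (a joint): Angle of the long edge on the box's -x side (rad) about its inner border: 0 raised, 0.40 shut. Bistable: it resists a push down on the rim with up to about 10 N, gives way at 0.27, then snaps to 0.40 by itself and stays; let go before 0.27 it springs up again.
- edge_front_rim (a point): Middle of the top of the rim of the long edge on the box's -x side, where to press (145 mm long, fold 49.5 mm from the box's centre); it moves with the edge. Raised: 88 mm above the box's underside; shut: 79 mm, level with the corners, and 72.5 mm from the centre.
- edge_back (a joint): Angle of the long edge on the box's +x side (rad) about its inner border: 0 raised, 0.40 shut. Bistable: it resists a push down on the rim with up to about 10 N, gives way at 0.27, then snaps to 0.40 by itself and stays; let go before 0.27 it springs up again.
- edge_back_rim (a point): Middle of the top of the rim of the long edge on the box's +x side, where to press (145 mm long, fold 49.5 mm from the box's centre); it moves with the edge. Raised: 88 mm above the box's underside; shut: 79 mm, level with the corners, and 72.5 mm from the centre.
- edge_left (a joint): Angle of the short edge on the box's +y side (rad) about its inner border: 0 raised, 0.40 shut. Bistable: it resists a push down on the rim with up to about 10 N, gives way at 0.27, then snaps to 0.40 by itself and stays; let go before 0.27 it springs up again.
- edge_left_rim (a point): Middle of the top of the rim of the short edge on the box's +y side, where to press (95 mm long, fold 74.5 mm from the box's centre); it moves with the edge. Raised: 88 mm above the box's underside; shut: 79 mm, level with the corners, and 97.5 mm from the centre.
- edge_right (a joint): Angle of the short edge on the box's -y side (rad) about its inner border: 0 raised, 0.40 shut. Bistable: it resists a push down on the rim with up to about 10 N, gives way at 0.27, then snaps to 0.40 by itself and stays; let go before 0.27 it springs up again.
- edge_right_rim (a point): Middle of the top of the rim of the short edge on the box's -y side, where to press (95 mm long, fold 74.5 mm from the box's centre); it moves with the edge. Raised: 88 mm above the box's underside; shut: 79 mm, level with the corners, and 97.5 mm from the centre.
- small_box: Bystander: a smaller box of the same make, already shut, 110 x 130 x 57 mm, loose. Origin: centre of its underside.
- flowerpot: Bystander: white ceramic flowerpot, 120 mm across the rim, 110 mm high, loose. Origin: centre of its underside.
- screwdriver: Bystander: yellow-handled screwdriver lying down, 200 mm long, handle 26 mm thick. Origin: under its middle; x runs along it to the tip.
- hinge: Bystander: stainless butt hinge opened flat, 76 x 75 mm, pin barrel 10 mm thick. Origin: centre of its underside.
- square: Bystander: small steel square lying flat, stock 75 x 14 x 14 mm (along y), blade reaching 107 mm along x. Origin: under the middle of the stock.
- bit_tray: Bystander: round magnetic bit tray, steel, 100 mm across, 22 mm high, loose. Origin: centre of its underside.

How it is judged (in metres and radians):
At the end, for the whole second after the job is handed in: All four lid edges are shut (each joint beyond 0.34 of 0.40 rad), and the box stands upright and at rest on the table, within 25 mm of where it was (value of joint each of edge_front, edge_back, edge_left, edge_right above 0.34 rad and distance of feed_box from where it was at the start of the episode below 0.025 m and angle between feed_box's own z axis and vertical below 0.05 rad and linear speed of feed_box below 0.02 m/s); the robot touches nothing.
It fails at once if the plant-feed box is lifted (more than 8 mm) or tipped (more than 0.12 rad) (height (world z) of feed_box above 0.008 m or angle between feed_box's own z axis and vertical above 0.12 rad).
It fails at once if the plant-feed box is shoved more than 25 mm (distance of feed_box from where it was at the start of the episode above 0.025 m).
It fails at once if another thing on the table is lifted or moved more than 20 mm (distance of any of small_box, flowerpot, screwdriver, hinge, square, bit_tray from where it was at the start of the episode above 0.02 m).
It also fails if it takes over 45 s, if anything falls off the work surface, if the arm or the gripper's body presses on something with over 40 N, if the wrist force passes 120 N, or if a joint passes its speed limit or range.

## Working session

There is one attempt and no reset: what is moved stays moved. The work goes in short steps, Python scripts to look and compute and a shell command to move; the robot and the scene stay as the last step left them, time stands still between calls to the robot, and variables do not carry over. Pictures are saved under pics/ and viewed, about 8 in all and at most 12, crops included, and the job is handed in when it is done.

```bash
mkdir -p pics; ls
python3 - <<'E'
from workcell import env
import cv2,numpy as np
for n in("top","side"):
    p,d=env.grab_frame(n); cv2.imwrite(f"pics/{n}0.png",p); np.save(f"pics/{n}0.npy",d)
    c=env.camera_params(n); print(n,c["camera_matrix"],c["D"],np.round(c["cam_to_world"],3))
print(env.state(), env.grip_point_offset)
E
```

```text
pics
top [[463.91781016   0.         313.59611337]
 [  0.         463.91781016 201.29238772]
 [  0.           0.           1.        ]] [-0.04729286  0.          0.          0.          0.        ] [[ 1.700000e-02  9.990000e-01 -4.400000e-02  4.925890e+02]
 [-1.000000e+00  1.800000e-02  2.500000e-02  9.235000e+00]
 [ 2.600000e-02  4.400000e-02  9.990000e-01  1.358978e+03]
 [ 0.000000e+00  0.000000e+00  0.000000e+00  1.000000e+00]]
side [[486.80292985   0.         328.46510438]
 [  0.         486.80292985 195.55656071]
 [  0.           0.           1.        ]] [-0.12888576  0.          0.          0.          0.        ] [[ 8.530000e-01  3.830000e-01 -3.550000e-01 -2.587200e+01]
 [-5.220000e-01  6.260000e-01 -5.790000e-01 -9.170500e+02]
 [ 0.000000e+00  6.800000e-01  7.340000e-01  1.243621e+03]
 [ 0.000000e+00  0.000000e+00  0.000000e+00  1.000000e+00]]
{'time_s': 0.1, 'qpos': array([-7.15043568e+01,  1.83486968e+01,  8.96989188e+01,  4.89293829e-04,
        7.20444223e+01, -1.14499184e+00]), 'qvel': array([ 0.00732903, -0.12232962, -0.25396879,  0.06766164,  0.11936337,
        0.00936867]), 'effort': array([ 8.93388642e-04, -4.13331163e+01, -2.32510811e+01,  7.29490444e-02,
        4.21841559e-02, -5.47103389e-05]), 'ee_pos': array([ 193.13813008, -541.1153223 ,  213.20052204]), 'ee_rot': array([-1.79997696e+02,  9.20102683e-02, -7.03595144e+01]), 'force': array([-0.37875997,  0.38429771,  0.11096656]), 'torque': array([-0.02102536,  0.04702319,  0.02983979]), 'gripper_width': 91.28491728094116} 18.8
```

View pics/top0.png

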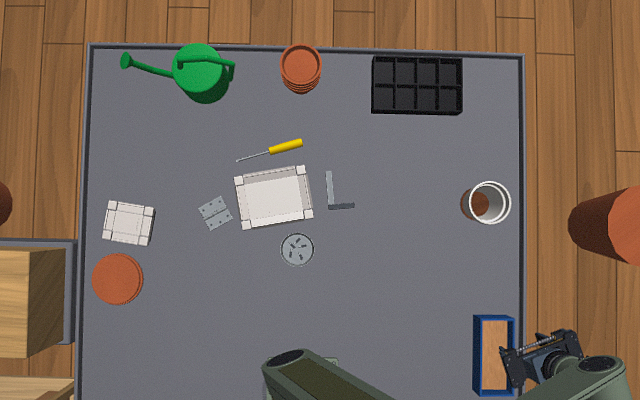

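View pics/side0.png

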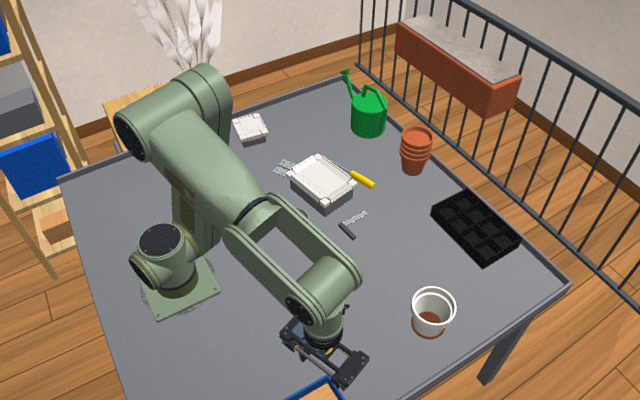

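The top view shows the feed box at about (274,197), with the screwdriver at (270,150), hinge (215,213), square (335,192) and bit tray (297,249) around it. In the side view the box is visible at (322,182).

```bash
cat > h.py <<'E'
from workcell import env
import cv2,numpy as np
def cloud(n,d):
    c=env.camera_params(n); v,u=np.mgrid[:400,:640]
    K=c["camera_matrix"]; 
    p=cv2.undistortPoints(np.stack([u,v],-1).reshape(-1,1,2).astype(float),K,np.array(c["D"])).reshape(400,640,2)
    P=np.stack([p[...,0]*d,-p[...,1]*d,-d,np.ones_like(d)],-1)@np.array(c["cam_to_world"]).T
    return P[...,:3]
E
python3 - <<'E'
from h import *
im=cv2.imread("pics/top0.png")
P=cloud("top",np.load("pics/top0.npy"))
z=P[...,2]
print("table z",np.median(z[170:230,360:440]))
m=np.zeros((400,640),np.uint8); m[155:240,225:325]=1
m&=(z>65).astype(np.uint8)
Q=P[m>0]; r=cv2.minAreaRect(Q[:,:2].astype(np.float32)); print(r,len(Q),np.percentile(Q[:,2],[1,10,50,90,99]))
print(cv2.boxPoints(r))
np.set_printoptions(linewidth=250)
print(np.round(z[160:236:3,230:320:4]).astype(int))
cv2.imwrite("pics/c.png",cv2.resize(im[130:270,190:370],None,fx=4,fy=4,interpolation=cv2.INTER_CUBIC))
E
```

```text
table z 0.4103887767581682
((558.6187744140625, 88.90263366699219), (158.61380004882812, 207.1836395263672), 10.382829666137695) 4130 [70.58049646 74.29742172 78.54483672 85.1246002  92.35872684]
[[461.94067   176.50516  ]
 [499.28027   -27.285965 ]
 [655.2969      1.3001099]
 [617.9573    205.09123  ]]
[[   5   -1   22    1   -1   -3  -10    1   -3    3   -2    1    0    1    2    2    3   -1    3    3    0    0    2]
 [  -2   -2    0   -1    1   -3    0   -4    2    2    3    0   -3   -1   -3    1 1359    3    1   -2    2   -2   -6]
 [   3    0   -2    2    4   -2   -2    4   -1    0   -1   -1    4    2    1   74   81   77   82   -1   -2   -1    1]
 [   1    1    6    1    2    0    6   -6    2    1    5   76   83   91   87   88   79   78   83    2    2    2    1]
 [   0   -6   -1    1    0   -1    6   83   86   89   88   85   88   80   79   80   77   82   75    1    2    2    0]
 [   1   -1    3    2   86   88   87   81   83   82   83   78   78   81   74   78   76   74   85   77   -1   -2    1]
 [   2   79   79   77   86   75   83   78   83   79   78   78   78   75   74   79   74 
[... 1573 characters left out ...]
  8   -5   86   70   69   81   80   77   78   81   82   79   84   87   87   86   79   77    2   -2   -2    4]
 [   4    6    4   80   80   78   80   80   83   85   91   90   85   85   75   69    2   -4    2    2   -6    2   -2]
 [   2    4   -6   77   84   79   91   92   80   79   75    1    1    3    0    6    5   -1   -1    3   -1    2   -3]
 [   1   -3    0   86   77   -1   74    2    5    5    4   -2   -1    1    6   -2    0    9   -1    2   -1   -5    4]
 [   3    5    0   -2    0    0   -5    3    4   -3    3    0    4    2   -1    2    3    1   -2    3    0   -1   -1]
 [   1   -1    0   -2    2    0    3    3   -5    6   -1   -1   -4   -1    0   11    9    2    5   21    0    1    0]]
```

View pics/c.png

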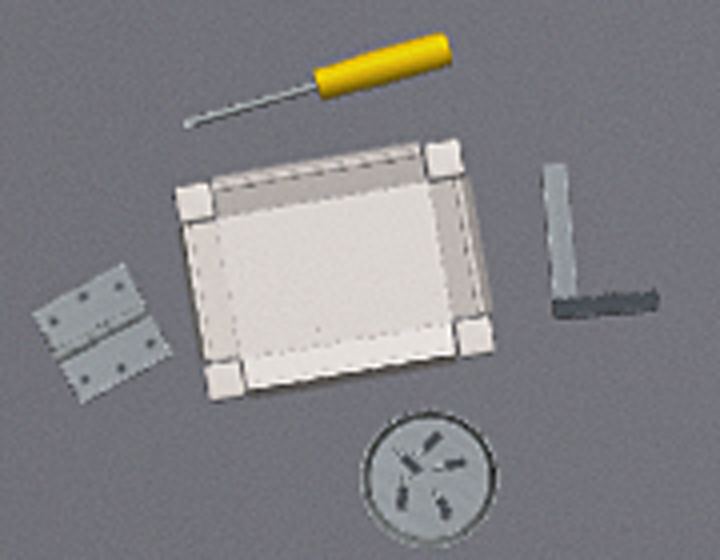

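The crop shows the four fixed corners at about (175,187), (460,140), (495,352) and (211,400). All the flanks look raised. I'll cast these corners onto z=79.

```bash
cat >> h.py <<'E'
def ray(n,px,z):
    c=env.camera_params(n);T=np.array(c["cam_to_world"])
    p=cv2.undistortPoints(np.array(px,float).reshape(-1,1,2),c["camera_matrix"],np.array(c["D"])).reshape(-1,2)
    d=np.c_[p[:,0],-p[:,1],-np.ones(len(p))]@T[:3,:3].T
    return T[:3,3]+d*((z-T[2,3])/d[:,2])[:,None]
from scipy.spatial.transform import Rotation as R
def shift(target):   # world mm target -> tool-axis shift, m (from measured pose)
    s=env.state(); r=R.from_euler("xyz",s["ee_rot"],degrees=True)
    return np.round(r.inv().apply(np.array(target)-s["ee_pos"])/1000,4)
E
python3 - <<'E'
from h import *
px=(np.array([(175,187),(460,140),(495,352),(211,400)])+.5)/4-.5+[190,130]
C=ray("top",px,79)[:,:2]; print(C.round(1))
c=C.mean(0); ex=(C[0]+C[1]-C[2]-C[3]); ey=(C[0]+C[3]-C[1]-C[2])
print("sizes",np.linalg.norm(ex)/2,np.linalg.norm(ey)/2)
a=np.arctan2(ex[1],ex[0]); b=np.arctan2(-ey[0],ey[1]); print("c",c,"yaw",np.degrees([a,b]))
y=(a+b)/2; X=np.array([np.cos(y),np.sin(y)]); Y=np.array([-X[1],X[0]])
P={"front":c-71*X,"back":c+71*X,"left":c+96*Y,"right":c-96*Y}
for k,v in P.items(): print(k,v.round(1),shift([*v,130]))
E
```

```text
[[614.4 199.5]
 [650.9   3.4]
 [504.5 -23.4]
 [468.1 171.2]]
sizes 148.90252709953236 198.6988810346984
c [559.44748799  87.69442176] yaw [10.66733551 10.57136863]
front [489.7  74.6] [-0.4801 -0.4862  0.084 ]
back [629.2 100.8] [-0.4578 -0.6265  0.084 ]
left [541.8 182.1] [-0.5638 -0.5714  0.0841]
right [577.1  -6.7] [-0.3742 -0.5413  0.0838]
```

```bash
python3 -m pendant '[{"xyz":[-0.03,-0.043,0],"roll":2,"jaw":1},{"xyz":[-0.06,-0.087,0],"roll":4,"jaw":1},{"xyz":[-0.09,-0.13,0],"roll":6,"jaw":1},{"xyz":[-0.12,-0.174,0],"roll":9,"jaw":1},{"xyz":[-0.15,-0.217,0],"roll":9,"jaw":1},{"xyz":[-0.18,-0.26,0],"roll":9,"jaw":1},{"xyz":[-0.21,-0.304,0],"roll":9,"jaw":1},{"xyz":[-0.24,-0.347,0],"roll":9,"jaw":1}]' 20
python3 -c "
from h import *
print(shift([577.1,-6.7,120]),env.state()['ee_rot'])"
```

```text
time_s: 1.1
ee_pos: [440.1, -197.3, 213.7]
ee_rot: [180.0, 0.0, -79.4]
force: [0.6, -0.3, 0.4]
gripper_width: 14.2
[-0.162  -0.1699  0.0937] [ 1.79985043e+02  3.02087755e-03 -7.93566428e+01]
```

```bash
python3 -m pendant '[{"xyz":[-0.032,-0.034,0.015],"roll":0,"jaw":1},{"xyz":[-0.064,-0.068,0.03],"roll":0,"jaw":1},{"xyz":[-0.096,-0.102,0.045],"roll":0,"jaw":1},{"xyz":[-0.128,-0.136,0.06],"roll":0,"jaw":1},{"xyz":[-0.162,-0.170,0.08],"roll":0,"jaw":1},{"xyz":[-0.162,-0.170,0.094],"roll":0,"jaw":1},{"xyz":[-0.162,-0.170,0.094],"roll":0,"jaw":1},{"xyz":[-0.162,-0.170,0.094],"roll":0,"jaw":1}]'
python3 -c "
from h import *
print(shift([577.1,-6.7,120]),env.state()['force'])
p,d=env.grab_frame('side');cv2.imwrite('pics/s1.png',cv2.resize(p[120:260,240:420],None,fx=4,fy=4,interpolation=cv2.INTER_CUBIC))"
```

```text
time_s: 2.1
ee_pos: [576.3, -9.3, 120.5]
ee_rot: [-180.0, -0.0, -79.4]
force: [0.4, -0.2, -0.3]
gripper_width: 0.5
[-0.0024 -0.0013  0.0005] [ 0.37236412 -0.23779569 -0.25129443]
```

View pics/s1.png

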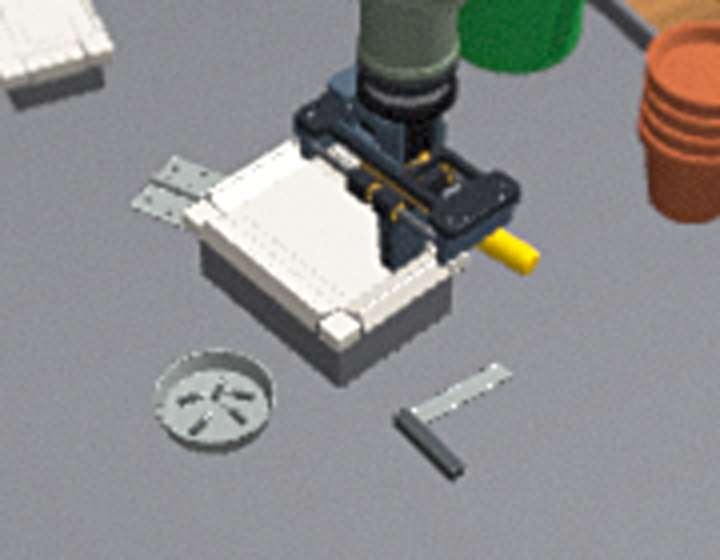

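The shut fingers hang over the right edge's rim, at about (400,265) in the crop. Pressing gently now.

```bash
python3 -m pendant '[{"xyz":[-0.002,-0.001,0.012],"roll":0,"jaw":1},{"xyz":[-0.002,-0.001,0.024],"roll":0,"jaw":1},{"xyz":[-0.002,-0.001,0.028],"roll":0,"jaw":1},{"xyz":[-0.002,-0.001,0.030],"roll":0,"jaw":1},{"xyz":[-0.002,-0.001,0.032],"roll":0,"jaw":1},{"xyz":[-0.002,-0.001,0.034],"roll":0,"jaw":1},{"xyz":[-0.002,-0.001,0.035],"roll":0,"jaw":1},{"xyz":[-0.002,-0.001,0.035],"roll":0,"jaw":1}]'
python3 -m pendant '[{"xyz":[0,0,0.001],"roll":0,"jaw":1},{"xyz":[0,0,0.002],"roll":0,"jaw":1},{"xyz":[0,0,0.003],"roll":0,"jaw":1},{"xyz":[0,0,0.004],"roll":0,"jaw":1},{"xyz":[0,0,0.004],"roll":0,"jaw":1},{"xyz":[0,0,0.004],"roll":0,"jaw":1},{"xyz":[0,0,0.004],"roll":0,"jaw":1},{"xyz":[0,0,0.004],"roll":0,"jaw":1}]'
```

```text
time_s: 3.15
ee_pos: [577.7, -7.1, 86.3]
ee_rot: [-179.9, -0.1, -79.3]
force: [-3.0, -2.4, 7.4]
gripper_width: 0.2
time_s: 4.15
ee_pos: [577.1, -6.0, 80.8]
ee_rot: [180.0, 0.0, -79.3]
force: [0.4, 0.8, -0.0]
gripper_width: 0.2
```

The force rose to 7.4 N, then fell to 0 at z=80.8, so the right edge has snapped. Next is the back edge, which is +71 along box x (tool -y) and +96 along box y (tool -x).

```bash
python3 -m pendant '[{"xyz":[0,0,-0.035],"roll":0,"jaw":1},{"xyz":[0,0,-0.035],"roll":0,"jaw":1},{"xyz":[-0.048,-0.035,-0.035],"roll":0,"jaw":1},{"xyz":[-0.096,-0.071,-0.035],"roll":0,"jaw":1},{"xyz":[-0.096,-0.071,-0.035],"roll":0,"jaw":1},{"xyz":[-0.096,-0.071,-0.025],"roll":0,"jaw":1},{"xyz":[-0.096,-0.071,-0.015],"roll":0,"jaw":1},{"xyz":[-0.096,-0.071,-0.011],"roll":0,"jaw":1}]'
python3 -m pendant '[{"xyz":[0,0,0.002],"roll":0,"jaw":1},{"xyz":[0,0,0.004],"roll":0,"jaw":1},{"xyz":[0,0,0.006],"roll":0,"jaw":1},{"xyz":[0,0,0.008],"roll":0,"jaw":1},{"xyz":[0,0,0.009],"roll":0,"jaw":1},{"xyz":[0,0,0.010],"roll":0,"jaw":1},{"xyz":[0,0,0.011],"roll":0,"jaw":1},{"xyz":[0,0,0.011],"roll":0,"jaw":1}]'
```

```text
time_s: 5.15
ee_pos: [628.1, 100.1, 90.6]
ee_rot: [179.9, -0.0, -79.4]
force: [0.4, -0.5, 0.1]
gripper_width: 0.4
time_s: 6.15
ee_pos: [629.7, 101.5, 81.5]
ee_rot: [-179.9, 0.0, -79.4]
force: [0.1, 0.4, 0.1]
gripper_width: 0.7
```

```bash
python3 -m pendant '[{"xyz":[0,0,-0.035],"roll":0,"jaw":1},{"xyz":[0,0,-0.035],"roll":0,"jaw":1},{"xyz":[-0.048,0.035,-0.035],"roll":0,"jaw":1},{"xyz":[-0.096,0.071,-0.035],"roll":0,"jaw":1},{"xyz":[-0.096,0.071,-0.035],"roll":0,"jaw":1},{"xyz":[-0.096,0.071,-0.025],"roll":0,"jaw":1},{"xyz":[-0.096,0.071,-0.015],"roll":0,"jaw":1},{"xyz":[-0.096,0.071,-0.011],"roll":0,"jaw":1}]'
python3 -m pendant '[{"xyz":[0,0,0.002],"roll":0,"jaw":1},{"xyz":[0,0,0.004],"roll":0,"jaw":1},{"xyz":[0,0,0.006],"roll":0,"jaw":1},{"xyz":[0,0,0.008],"roll":0,"jaw":1},{"xyz":[0,0,0.009],"roll":0,"jaw":1},{"xyz":[0,0,0.010],"roll":0,"jaw":1},{"xyz":[0,0,0.011],"roll":0,"jaw":1},{"xyz":[0,0,0.011],"roll":0,"jaw":1}]'
python3 -m pendant '[{"xyz":[0,0,-0.035],"roll":0,"jaw":1},{"xyz":[0,0,-0.035],"roll":0,"jaw":1},{"xyz":[0.048,0.035,-0.035],"roll":0,"jaw":1},{"xyz":[0.096,0.071,-0.035],"roll":0,"jaw":1},{"xyz":[0.096,0.071,-0.035],"roll":0,"jaw":1},{"xyz":[0.096,0.071,-0.025],"roll":0,"jaw":1},{"xyz":[0.096,0.071,-0.015],"roll":0,"jaw":1},{"xyz":[0.096,0.071,-0.011],"roll":0,"jaw":1}]'
python3 -m pendant '[{"xyz":[0,0,0.002],"roll":0,"jaw":1},{"xyz":[0,0,0.004],"roll":0,"jaw":1},{"xyz":[0,0,0.006],"roll":0,"jaw":1},{"xyz":[0,0,0.008],"roll":0,"jaw":1},{"xyz":[0,0,0.009],"roll":0,"jaw":1},{"xyz":[0,0,0.010],"roll":0,"jaw":1},{"xyz":[0,0,0.011],"roll":0,"jaw":1},{"xyz":[0,0,0.011],"roll":0,"jaw":1}]'
```

```text
time_s: 7.15
ee_pos: [541.7, 181.5, 90.3]
ee_rot: [179.9, -0.0, -79.4]
force: [-1.0, -0.0, 0.7]
gripper_width: 0.7
time_s: 8.15
ee_pos: [541.7, 182.3, 80.7]
ee_rot: [180.0, -0.0, -79.3]
force: [-0.3, -0.2, 0.5]
gripper_width: 0.3
time_s: 9.15
ee_pos: [489.4, 75.8, 90.5]
ee_rot: [179.9, 0.0, -79.3]
force: [0.1, 0.7, 1.1]
gripper_width: 0.5
time_s: 10.15
ee_pos: [490.0, 75.1, 80.8]
ee_rot: [-180.0, -0.0, -79.4]
force: [-0.3, -0.6, -0.8]
gripper_width: 0.5
```

Now I'll draw back to a clear spot near the start (up, then tool +x, +y) and check.

```bash
python3 -m pendant '[{"xyz":[0,0,-0.05],"roll":0,"jaw":1},{"xyz":[0,0,-0.11],"roll":0,"jaw":1},{"xyz":[0.04,0,-0.15],"roll":0,"jaw":1},{"xyz":[0.09,0,-0.15],"roll":0,"jaw":1},{"xyz":[0.14,0,-0.15],"roll":0,"jaw":1},{"xyz":[0.19,0,-0.15],"roll":0,"jaw":1},{"xyz":[0.24,0,-0.15],"roll":0,"jaw":1},{"xyz":[0.28,0,-0.15],"roll":0,"jaw":1}]'
python3 -m pendant '[{"xyz":[0.05,0.01,0],"roll":0,"jaw":1},{"xyz":[0.10,0.02,0],"roll":0,"jaw":1},{"xyz":[0.14,0.04,0],"roll":0,"jaw":1},{"xyz":[0.18,0.06,0],"roll":0,"jaw":1},{"xyz":[0.18,0.06,0],"roll":0,"jaw":1},{"xyz":[0.18,0.06,0],"roll":0,"jaw":1},{"xyz":[0.18,0.06,0],"roll":0,"jaw":1},{"xyz":[0.18,0.06,0],"roll":0,"jaw":1}]'
python3 - <<'E'
from h import *
fr={n:[env.grab_frame(n) for _ in range(8)] for n in("top","side")}
D=np.median([d for _,d in fr["top"]],0); P=cloud("top",D)
p=fr["top"][0][0]; s=fr["side"][0][0]
f=lambda a:cv2.resize(a,None,fx=4,fy=4,interpolation=cv2.INTER_CUBIC)
cv2.imwrite("pics/e.png",cv2.resize(np.vstack([f(p[130:270,190:370]),f(s[130:230,250:430])]),(600,800))[:, :][0:800:1] if 0 else cv2.resize(np.hstack([f(p[150:250,215:335]),f(s[140:240,260:380])]),(800,333)))
c=np.array([559.4,87.7]); a=np.radians(10.6); X=np.array([np.cos(a),np.sin(a)]);Y=np.array([-X[1],X[0]])
b=np.stack([(P[...,:2]-c)@X,(P[...,:2]-c)@Y],-1); z=P[...,2]
D0=cloud("top",np.load("pics/top0.npy")); b0=np.stack([(D0[...,:2]-c)@X,(D0[...,:2]-c)@Y],-1)
for nm,bb,zz in(("before",b0,D0[...,2]),("after",b,z)):
  for k,ax,sg in(("front",0,-1),("back",0,1),("left",1,1),("right",1,-1)):
    lo=(74.5,49.5)[ax==0]; u=sg*bb[...,ax]; v=abs(bb[...,1-ax])
    m=(u>lo+14)&(u<lo+23)&(v<(40 if ax else 60))&(zz>60)&(zz<110); print(nm,k,m.sum(),np.median(zz[m]).round(1))
E
```

```text
time_s: 11.15
ee_pos: [541.7, -202.2, 230.7]
ee_rot: [-180.0, -0.0, -79.4]
force: [0.5, 0.2, -0.1]
gripper_width: 0.4
time_s: 12.15
ee_pos: [516.1, -387.0, 231.2]
ee_rot: [-180.0, -0.0, -79.3]
force: [0.5, -0.3, 0.6]
gripper_width: 0.5
before front 144 86.1
before back 151 85.9
before left 104 85.0
before right 93 86.0
after front 143 76.5
after back 148 76.9
after left 97 76.3
after right 95 76.6
```

View pics/e.png

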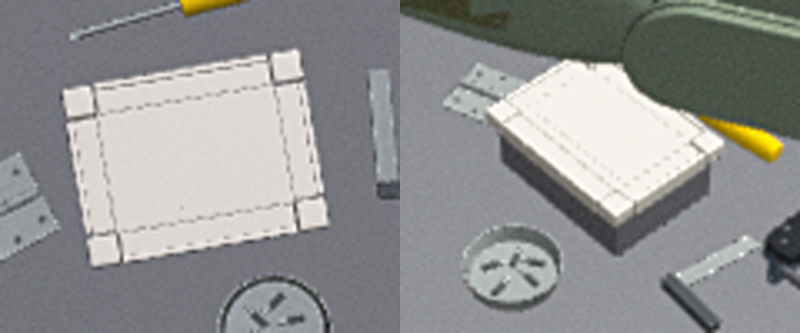

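The picture shows the lid flat all round, with its corners at (62,90), (300,50), (328,225) and (92,265). Nothing around it has moved visibly.

Run:
```python
from h import *
px=(np.array([(62,90),(300,50),(328,225),(92,265)])*1.2+.5)/4-.5+[215,150]
print(ray("top",px,79)[:,:2].mean(0)); print(env.state()["force"]); print(env.job_done())
```

```text
[559.95389874  88.15154018]
[ 0.20154906 -0.52008853 -0.47064785]
the job is handed in; nothing more can be done
None
```

I pressed the rim down with shut fingers on the right, back, left and front edges in turn, drew the hand back clear, and handed the job in at about 13 s.

- **Edges shut:** By camera depth, all four edges dropped from about 86 mm to about 76.5 mm, and the last picture shows the lid flat all round. I saw the resistance force directly only on the right edge, which rose to 7.4 N and then fell to zero. On the other three I saw only near-zero force at the end of each press.
- **Box position:** The box centre moved by less than 1 mm, measured from the corners in the top picture.
- **Other things:** The hinge, screwdriver, square and bit tray look unmoved in the last picture. The small box and flowerpot were outside that picture, so I did not check them afterwards; the fingers were never lowered near either.
- **Hand clear:** The fingers stand at 231 mm height, about 470 mm from the box, with no contact force beyond sensor noise.

No checks failed or disagreed.

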